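# Clamp a circuit board and point out the repair

### The job

Get the loose circuit board ready for rework: with the fingertips, push the repair holder's sliding jaw in until the board sits snug between both jaws. Then show the technician the repair by pointing with the fingertips: stay a centimetre or two above the middle of the perforated shield can on the board for two seconds, then do the same above the matching spare can lying loose on the bench, and finish while still pointing at the spare. Do not touch or pick up the board, the spare or the small things lying beside it.

Things in the scene. Friction and masses are not known exactly. Their poses are not given: they have to be found in the camera images.
- holder: Circuit-board holder fixed to the bench: base plate 120 (x) by 190 mm (y), 8 mm high; jaws 112 mm long, 39 high, grooved for the board's edges; fixed jaw's face at y = +42 mm, sliding jaw at the -y end on two rods. Rests carry the board's underside at z = 30 mm. Rod-end posts at x = +-38, y = -109 mm are 22 mm high, with room for fingers between. Origin at bench level amid the closed jaws.
- jaw (a joint): Travel of the sliding jaw along the holder's +y, in m: 0 fully open, 0.045 when it holds the board snug. Steady drag of about 2 N; it takes the board along when it meets it (little extra force), stops hard when the board reaches the bottom of the fixed jaw's groove, and stays where it is left. Starts at 0 to 0.015.
- jaw_push (a point): Middle of the outer (-y) face of the ribbed thumb plate on the sliding jaw, 38 mm above the bench; moves with the jaw. The plate is 44 mm wide along the holder's x and spans 20 to 52 mm above the bench. Push it along the holder's +y, for instance with the fingertips 28 mm above the bench. Axes as the holder's.
- board: Green circuit board, 100 (x) by 84 (y) by 2 mm thick, loose on the holder's rests, 4 to 14 mm short of its seat in the fixed jaw and slightly askew. Origin at the centre of its underside, z up. It carries the perforated shield can, a lower plain steel can (24 x 20 x 4 mm) without holes, black chips and connectors.
- can_top (a point): Middle of the top of the perforated shield can soldered on the board: a light metal box 32 x 40 mm with rows of small round holes in its top, standing 9 mm above the board, its top about 41 mm above the bench. In the board's frame at x = +24, y = +4, z = +11 mm. z up.
- spare: The spare shield can: the same light metal box with rows of small round holes, 32 x 40 x 9 mm, lying loose on the bench right of the holder, holes up. Origin at the centre of its underside.
- spare_top (a point): Middle of the top of the spare can, 9 mm above the bench; z up.
- battery: Flat phone battery with a yellowish label, 34 x 50 x 9 mm, lying on the bench; leave it alone. Origin at the centre of its underside.
- card_sleeve: Flat pale card sleeve with a blue panel, 34 x 55 x 8 mm, lying on the bench; leave it alone. Origin at the centre of its underside.
- blister_card: Pale flat packet, 44 x 52 x 12 mm, lying on the bench; leave it alone. Origin at the centre of its underside.

How it is judged (in metres and radians):
On the way, in this order (a step that is already met when the one before it is completed fails the run):
1. the board sits snug between both jaws (value of joint jaw above 0.043 m and y of board in the frame of holder between -0.0025 and 0.0025 m and angle between the x axis of board and the x axis of holder, either way round below 0.035 rad and z of board in the frame of holder between 0.026 and 0.034 m), for 0.2 s.
2. the fingertips dwell just above the perforated shield can on the board (all of step 1 and horizontal distance between the grasp point and can_top below 0.012 m and z of the grasp point in the frame of can_top between 0.015 and 0.055 m), for 1.5 s.
3. the fingertips dwell just above the spare shield can (all of step 1 and horizontal distance between the grasp point and spare_top below 0.012 m and z of the grasp point in the frame of spare_top between 0.015 and 0.055 m), for 1.5 s.
At the end, for the whole second after the job is handed in: Jaw joint above 0.043 m; board level in the holder, centred between the jaws within 2.5 mm, square within 0.035 rad. Tool point within 12 mm sideways of the middle of the spare can and 15 to 55 mm above its top. Spare moved under 5 mm, battery, sleeve and packet under 8 mm (all of step 3 and distance of spare from where it was at the start of the episode below 0.005 m and distance of each of battery, card_sleeve, blister_card from where it was at the start of the episode below 0.008 m); the robot touches nothing.
It fails at once if the robot touches the circuit board or a part on it (contact force between any of the fingers, the arm and board above 0.3 N).
It fails at once if the robot touches the spare can (contact force between any of the fingers, the arm and spare above 0.3 N).
It fails at once if the robot touches the battery, card sleeve or packet (contact force between any of the fingers, the arm and battery above 0.3 N or contact force between any of the fingers, the arm and card_sleeve above 0.3 N or contact force between any of the fingers, the arm and blister_card above 0.3 N).
It fails at once if the board is lifted or tipped out of the holder (z of board in the frame of holder above 0.042 m or angle between board's own z axis and vertical above 0.25 rad).
It fails at once if the spare can or another thing is picked up (height (world z) of any of spare, battery, card_sleeve, blister_card above 0.012 m).
It also fails if it takes over 54 s, if anything falls off the work surface, if the arm or the gripper's body presses on something with over 40 N, if the wrist force passes 120 N, or if a joint passes its speed limit or range.

### The arm

A 7-joint arm with a two-finger parallel gripper is mounted at the origin on a cart in front of the work surface, level with it; the furniture and walls round the work are solid. World frame = base frame: x ahead of the robot, y to its left, z up, the work surface at z = 0. Lengths are in mm, angles in rad, forces in N, time in s.
With the tool pointing down it reaches from about 400 to 875 mm from the base axis. Payload 4.4 kg.
Tool frame: the origin (TCP) lies between the finger pads, 19 mm behind the fingertips; this is the grasp point; z points along the fingers, y is the line along which they close (so a half turn about z gives the same grasp; the last joint's range is limited). The gripper opens to 85 mm and grips with 20 to 120 N. Pads are 22 mm wide; open, the fingers measure 114 mm over their backs; the gripper's body (76 mm by 85 mm) begins 54 mm behind the grasp point. The pads swing forward as they close: fully open they stand 13 mm farther back than shut.
Start: joints at [1.063, 0.628, 0.038, 1.517, -0.027, 0.996, -0.02], TCP at [277.946, -587.591, 250.013] pointing down, gripper open.
Joint ranges: [-3.06, 3.06], [-0.37, 2.12], [-1.25, 1.32], [0.18, 2.47], [-1.1, 4.24], [0.23, 1.98], [-2.94, 2.94]. Speed limits (rad/s): [2.57, 2.57, 3.14, 3.14, 3.14, 3.14, 3.14].

### API

Orientations are given as [roll, pitch, yaw] about the fixed x, y, z axes, in that order (R = Rz(yaw) Ry(pitch) Rx(roll)).
In Python, from cell import ctrl gives the robot as it stands.
- The arm moves only by the tool carry_out, never from a script. Its argument "deltas" is one flat list of numbers, 7 for each row, row after row: the turn, a rotation vector about the tool's x, y, z in degrees, then the shift along the tool's x, y, z in m, then the closure, from -1 (fully open) to 1 (shut). In form: [wx, wy, wz, dx, dy, dz, claw, wx, wy, wz, dx, dy, dz, claw, ...]. A call has 1 to 12 rows; each row shifts and turns the commanded pose from where the row before left it, along the tool's axes as they then stand; what a row does not reach is not made up. A row lasts 1/8 s, in which the tool goes at most 62.5 mm and 10.7 degrees, less where a joint would pass 70% of its speed; a pose out of reach is approached as far as the arm can. A call with a gripper value outside its range is refused whole. The fingers move at their own pace and stop on an object; the grip force is fixed at half the most. Time passes only in rows, so rows that do not move let the fingers close. It gives the time, the measured TCP pose, the force, the opening and the grip force at its end, in the units of the state.
- ctrl.read_state(): the state, without advancing time (a new reading comes with each control period).
- ctrl.get_image(name): name is "scene" or "top" or "wrist"; returns the picture (420x560x3 uint8, red, green, blue); there is no depth.
- ctrl.calibration(name): a dict with "mtx" (3x3 intrinsics, pixels), "R" (3x3) and "t" (3): a world point X has camera coordinates R X + t. Camera axes: x right, y down, z forward; pixel columns grow to the right and rows downward; lengths in mm; the calibration is good to about 2 mm. A picture is of the moment at which its call begins: read the wrist's pose just before it. calibration takes no time and is no camera call; for the wrist camera it gives the pose at the moment of the call.
- ctrl.finish_job(): hands the job in; it is judged then, once.
The state is a dict: "clock": time; "qpos": joint angles; "qd": joint speeds; "tau": joint torques, N m; "eef_pos": TCP position; "tool_rot": TCP orientation; "force": force on the tool from outside, world axes, zero at the start; "torque": the same for the moment, N m; "width": finger opening in mm; "gripper_force": force on a finger pad.
Only numpy, scipy, OpenCV 4.12 (cv2) and the standard library are available. Lean on these libraries where they do the work, as an engineer would, in place of code of your own. Each camera call takes 0.05 s, during which the arm holds its last target. There are 200 camera calls.

## Working session

There is one attempt and no reset: what is moved stays moved. The work goes in short steps, Python scripts to look and compute and a tool call to move; the robot and the scene stay as the last step left them, time stands still between calls to the robot, and variables do not carry over. Pictures are saved under pics/ and viewed, at most 10 in all, crops included, and the job is handed in when it is done.

Besides the shell and the picture viewer there is one more tool, called after "Emit:" as name(argument=value, ...) on one line, values as JSON. carry_out: Moves the arm, as the interface text tells. Its arguments: {"type":"object","properties":{"deltas":{"type":"array"}},"required":["deltas"]}

```bash
mkdir -p pics; ls; python3 - <<'E'
from cell import ctrl
import cv2,numpy as np
s=ctrl.read_state();print({k:np.round(v,3) for k,v in s.items()})
for n in("scene","top"):
    im=ctrl.get_image(n);cv2.imwrite(f"pics/{n}0.png",im[:,:,::-1])
    c=ctrl.calibration(n);print(n,np.round(c["mtx"],1).tolist(),np.round(-c["R"].T@c["t"],1))
    print(np.round(c["R"],3).tolist())
E
```

```text
pics
{'clock': np.float64(0.0), 'qpos': array([ 1.063,  0.629,  0.038,  1.518, -0.027,  0.996, -0.02 ]), 'qd': array([ 0.002,  0.   , -0.001, -0.003, -0.   ,  0.002,  0.001]), 'tau': array([-0.0000e+00, -5.6341e+01,  1.2260e+00, -1.9345e+01,  1.1000e-02,
        1.1000e-02,  0.0000e+00]), 'eef_pos': array([ 277.689, -587.05 ,  249.097]), 'tool_rot': array([-3.14 ,  0.   ,  0.442]), 'force': array([ 0.52 , -0.379,  0.427]), 'torque': array([ 0.019, -0.   ,  0.006]), 'gripper_force': np.float64(0.0), 'width': np.float64(85.621)}
scene [[529.9, 0.0, 291.9], [0.0, 529.9, 216.9], [0.0, 0.0, 1.0]] [100.3 743.1 555.4]
[[-0.887, -0.462, -0.026], [-0.197, 0.429, -0.881], [0.418, -0.776, -0.472]]
top [[545.4, 0.0, 275.5], [0.0, 545.4, 205.8], [0.0, 0.0, 1.0]] [ 426.   -74.2 1046.9]
[[0.001, -1.0, -0.021], [-0.991, 0.002, -0.13], [0.13, 0.021, -0.991]]
```

View pics/top0.png

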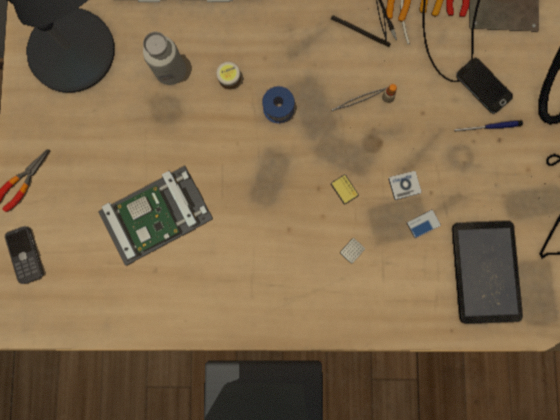

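View pics/scene0.png

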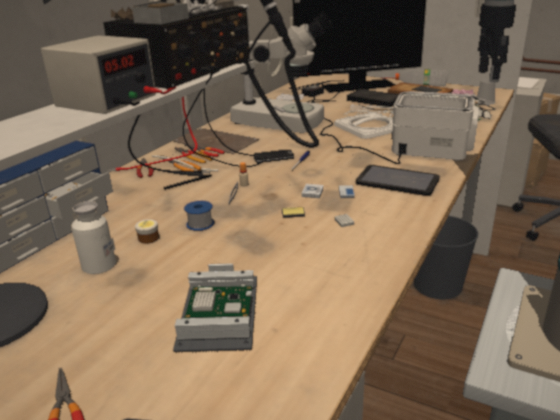

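The top view shows the holder at about (155,215), with its sliding jaw and thumb plate on the right near (190,195). The spare can is at (352,250), the battery at (345,189), and the sleeve and packet near (423,224) and (404,185). The scene view agrees with this: the holder is at (217,305) and the spare at (344,221).

```bash
cat > h.py <<'E'
from cell import ctrl
import cv2,numpy as np
def ray(c,px):
    d=c["R"].T@np.linalg.inv(c["mtx"])@np.array([*px,1.]); return -c["R"].T@np.array(c["t"]).ravel(), d
def onz(c,px,z):
    o,d=ray(c,px); return o+d*(z-o[2])/d[2]
def proj(c,X):
    p=c["mtx"]@(c["R"]@np.asarray(X,float)+np.array(c["t"]).ravel()); return p[:2]/p[2]
def two(c1,p1,c2,p2):
    o1,d1=ray(c1,p1);o2,d2=ray(c2,p2)
    A=np.c_[d1,-d2];s=np.linalg.lstsq(A,o2-o1,rcond=None)[0]
    a,b=o1+s[0]*d1,o2+s[1]*d2
    return (a+b)/2,np.linalg.norm(a-b)
E
python3 - <<'E'
from h import *
c=ctrl.calibration("top")
for n,p,z in [("holder",(155,215),20),("thumb",(192,196),38),("can",(138,207),41),("spare",(352,250),9),("batt",(345,189),9)]: print(n,onz(c,p,z).round())
w=ctrl.calibration("wrist");print(w["mtx"],(-w["R"].T@np.ravel(w["t"])).round(),w["R"].round(3))
im=cv2.imread("pics/top0.png")
a=cv2.resize(im[155:275,90:220],None,fx=4.6,fy=4.6,interpolation=cv2.INTER_CUBIC)
cv2.imwrite("pics/a.png",a)
E
```

```text
holder [544. 177.  20.]
thumb [577. 104.  38.]
can [556. 204.  41.]
spare [ 478. -197.    9.]
batt [ 595. -186.    9.]
[[314.91492031   0.         279.82756727]
 [  0.         314.91492031 211.05295049]
 [  0.           0.           1.        ]] [ 341. -557.  373.] [[ 0.427 -0.904 -0.002]
 [-0.87  -0.412  0.271]
 [-0.246 -0.115 -0.962]]
```

View pics/a.png

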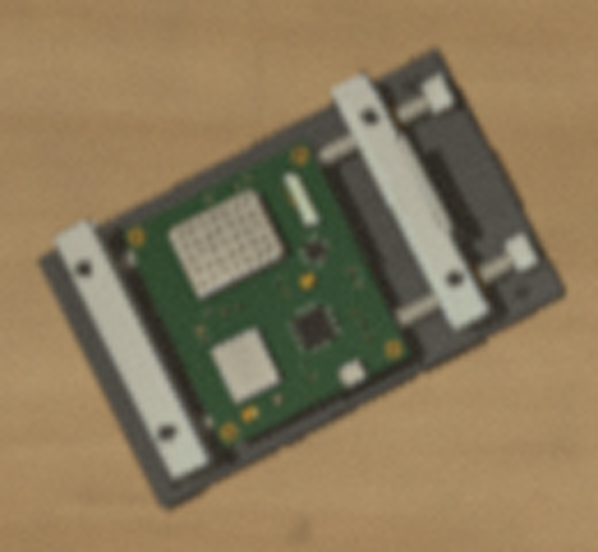

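The zoomed crop shows the base plate corners at about (40,260), (435,50), (565,295) and (168,507), so the holder's yaw is about +28°. The thumb plate is near (430,190), between posts at (437,92) and (520,250). The perforated can is at (227,243). The sliding jaw is open.

Next I move over the spare for a wrist view.

Emit:
carry_out(deltas=[0,0,0,0.032,-0.0267,0,-1,0,0,0,0.032,-0.0267,0,-1,0,0,0,0.032,-0.0267,0,-1,0,0,0,0.032,-0.0267,0,-1,0,0,0,0.032,-0.0267,0,-1,0,0,0,0.032,-0.0267,0,-1,0,0,0,0.032,-0.0267,0,-1,0,0,0,0.032,-0.0267,0,-1,0,0,0,0.032,-0.0267,0,-1,0,0,0,0.032,-0.0267,0,-1,0,0,0,0,0,0,-1,0,0,0,0,0,0,-1])

```text
clock: 1.6
eef_pos: [452.6, -210.0, 249.8]
tool_rot: [3.141, 0.001, 0.442]
force: [-0.3, -0.3, -0.3]
width: 85.3
gripper_force: 0.0
```

```bash
python3 - <<'E'
from h import *
import pickle
s=ctrl.read_state();print(s["clock"],s["eef_pos"].round(1) if hasattr(s["eef_pos"],"round") else s["eef_pos"],s["tool_rot"])
w=ctrl.calibration("wrist");im=ctrl.get_image("wrist")[:,:,::-1];cv2.imwrite("pics/w1.png",im);pickle.dump(w,open("w1.pkl","wb"))
print(proj(w,(478,-197,9)))
E
```

```text
1.6 [ 452.6 -210.   249.8] [3.14147660e+00 8.84604664e-04 4.41538400e-01]
[279.1979992  159.13278263]
```

View pics/w1.png

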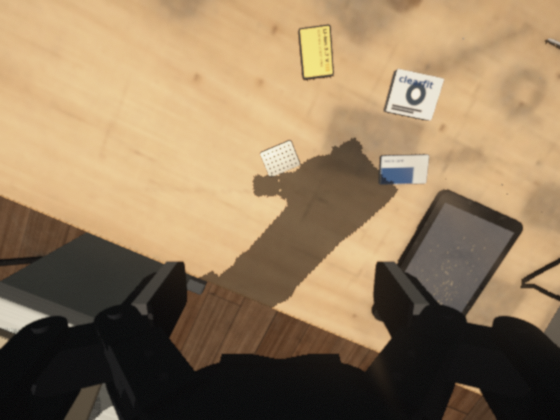

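The wrist view shows the spare can, holes up, with corners near (261,152), (292,140), (300,165) and (272,175). Its centre is about (281,158), against a predicted (279,159), so the two views agree. The other items are well away from it. Next I move over the holder.

Emit:
carry_out(deltas=[0,0,0,0.0207,-0.0344,0,-1,0,0,0,0.0207,-0.0344,0,-1,0,0,0,0.0207,-0.0344,0,-1,0,0,0,0.0207,-0.0344,0,-1,0,0,0,0.0207,-0.0344,0,-1,0,0,0,0.0207,-0.0344,0,-1,0,0,0,0.0207,-0.0344,0,-1,0,0,0,0.0207,-0.0344,0,-1,0,0,0,0.0207,-0.0344,0,-1,0,0,0,0,0,0,-1,0,0,0,0,0,0,-1])

```text
clock: 3.02
eef_pos: [489.2, 148.2, 249.8]
tool_rot: [3.141, 0.001, 0.439]
force: [-0.5, 0.1, 0.1]
width: 85.1
gripper_force: 0.0
```

```bash
python3 - <<'E'
from h import *
import pickle
w1=pickle.load(open("w1.pkl","rb"));t=ctrl.calibration("top")
def blob(im,lo,hi,box):
    x0,y0,x1,y1=box;m=cv2.inRange(cv2.cvtColor(im[y0:y1,x0:x1],cv2.COLOR_BGR2HSV),lo,hi)
    m=cv2.morphologyEx(m,cv2.MORPH_CLOSE,np.ones((5,5),np.uint8))
    c=max(cv2.findContours(m,cv2.RETR_EXTERNAL,cv2.CHAIN_APPROX_SIMPLE)[0],key=cv2.contourArea)
    r=cv2.minAreaRect(c);return np.array(r[0])+(x0,y0),r[1:],cv2.contourArea(c)
a=blob(cv2.imread("pics/w1.png"),(0,0,130),(180,55,255),(245,125,315,190));b=blob(cv2.imread("pics/top0.png"),(0,0,110),(180,60,255),(335,232,370,268))
print(a,b);print("spare two views",two(w1,a[0],t,b[0]),"z9:",onz(w1,a[0],9),onz(t,b[0],9))
s=ctrl.read_state();print(s["clock"],s["eef_pos"],s["tool_rot"])
w=ctrl.calibration("wrist");im=ctrl.get_image("wrist")[:,:,::-1];cv2.imwrite("pics/w2.png",im);pickle.dump(w,open("w2.pkl","wb"))
E
```

```text
(array([279.66863632, 158.30473709]), ((26.307695388793945, 33.00000762939453), 67.38013458251953), 798.5) (array([352.00000191, 250.5       ]), ((16.263456344604492, 19.091880798339844), 45.0), 282.0)
spare two views (array([ 477.47580233, -198.18780131,   -4.90590983]), np.float64(1.0008681657780676)) z9: [ 479.08422818 -197.08595655    9.        ] [ 476.58319968 -196.99616347    9.        ]
3.025 [489.24884615 148.18176872 249.79009162] [3.14057130e+00 1.04910135e-03 4.39498272e-01]
```

View pics/w2.png

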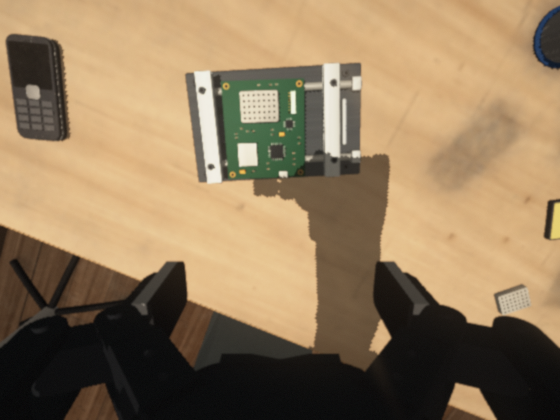

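This wrist view is clear. The fixed jaw's holes are at (202,90) and (212,166), and the sliding jaw's holes at (334,83) and (336,158). The thumb plate is the strip at x≈345, rows 98–145. The posts are at (357,83) and (357,155), and the perforated can is centred at (259,106).

```bash
python3 - <<'E'
from h import *
import pickle
w=pickle.load(open("w2.pkl","rb"));t=ctrl.calibration("top")
C=lambda x,y:(90+(x+.5)/4.6-.5,155+(y+.5)/4.6-.5)
P={}
for n,pw,pt,z in [("f1",(202,90),C(84,268),39),("f2",(212,166),C(167,432),39),("s1",(334,83),C(371,117),39),("s2",(336,158),C(455,278),39),("can",(259,106),C(227,243),41),("thumb",(345,121.5),C(432,187),52),("post1",(357,83),C(437,92),22),("post2",(357,155),C(520,250),22)]:
    X,e=two(w,pw,t,pt);P[n]=(onz(w,pw,z)+onz(t,pt,z))/2
    print(n,X.round(1),round(e,1),onz(w,pw,z).round(1),onz(t,pt,z).round(1))
for a,b in(("f2","f1"),("s2","s1"),("post2","post1")):
    d=P[a]-P[b];d=-d;print(a,np.degrees(np.arctan2(d[1],d[0])),np.linalg.norm(d))
d=(P["f1"]+P["f2"]-P["s1"]-P["s2"])/2;print("y yaw",np.degrees(np.arctan2(-d[0],d[1])),np.linalg.norm(d))
im=cv2.imread("pics/w2.png");cv2.imwrite("pics/w2c.png",cv2.resize(im[50:195,180:375],None,fx=4,fy=4,interpolation=cv2.INTER_CUBIC))
E
```

```text
f1 [546.6 262.6  33.6] 1.2 [547.  260.8  39. ] [545.7 261.4  39. ]
f2 [479.7 225.1  35.4] 2.1 [481.  223.7  39. ] [479.  224.9  39. ]
s1 [607.8 145.2  40.9] 0.9 [608.6 145.   39. ] [607.7 145.6  39. ]
s2 [542.8 109.2  38.9] 3.2 [544.3 108.7  39. ] [541.3 109.7  39. ]
can [556.8 203.9  35.2] 1.2 [557.3 203.1  41. ] [555.5 202.6  41. ]
thumb [579.2 118.8  43.7] 2.6 [579.8 120.   52. ] [576.7 117.4  52. ]
post1 [621.3 121.8  22.9] 0.4 [621.6 121.6  22. ] [621.2 122.   22. ]
post2 [555.8  85.9  21.8] 1.9 [556.7  85.7  22. ] [554.8  86.1  22. ]
f2 28.993783942156714 75.84698820631824
s2 28.94406938846194 74.66164764623662
post2 28.678102522817593 74.86884507701413
y yaw 28.351614854942166 131.21293287464798
```

View pics/w2c.png

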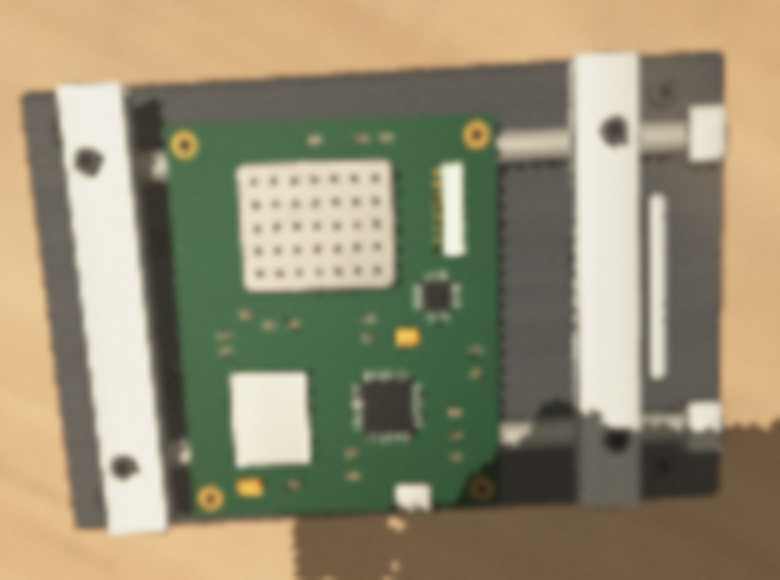

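I take the holder's yaw as 28.7° and its origin as about (536,200). The outer face of the thumb plate is near holder y ≈ -92. I'll put the closed fingers at holder y = -130, between the posts, and descend there.

Emit:
carry_out(deltas=[0,0,-3.5,0,0,0,1,0,0,0,0.0165,0.0269,0,1,0,0,0,0.0165,0.0269,0,1,0,0,0,0.0165,0.0269,0,1,0,0,0,0.0165,0.0269,0,1,0,0,0,0,0,0.04,1,0,0,0,0,0,0.04,1,0,0,0,0,0,0.04,1,0,0,0,0,0,0.04,1,0,0,0,0,0,0,1,0,0,0,0,0,0,1])

```text
clock: 4.45
eef_pos: [599.8, 86.6, 91.4]
tool_rot: [3.141, -0.002, 0.501]
force: [0.8, 0.9, 0.3]
width: -0.1
gripper_force: 0.0
```

```bash
python3 - <<'E'
from h import *
s=ctrl.read_state();p=np.array(s["eef_pos"]);print(s["clock"],p.round(1),s["tool_rot"],s["width"])
a=np.radians(28.7);d=p[:2]-(536.2,199.6);print("holder xy",d@(np.cos(a),np.sin(a)),d@(-np.sin(a),np.cos(a)))
im=ctrl.get_image("wrist")[:,:,::-1];cv2.imwrite("pics/w3.png",im)
E
```

```text
4.45 [599.8  86.6  91.4] [ 3.14053071e+00 -1.56999500e-03  5.01237702e-01] -0.11834864564579758
holder xy 1.5054787945243615 -129.67344320658248
```

View pics/w3.png

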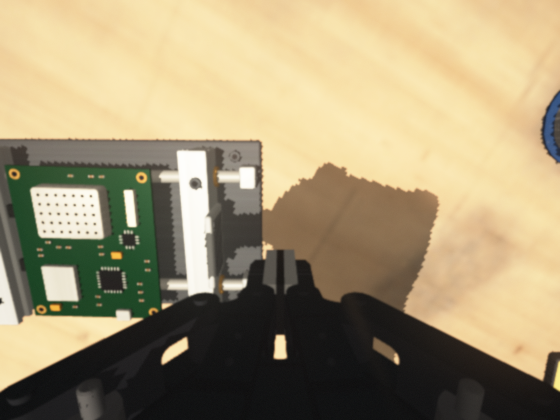

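The closed fingers stand outside the base at about (280,260), clear of the holder, and the plate is at (212,240). I descend and begin the push.

Emit:
carry_out(deltas=[0,0,0,0,0,0.022,1,0,0,0,0,0,0.022,1,0,0,0,0,0,0,1,0,0,0,0,-0.005,0,1,0,0,0,0,-0.005,0,1,0,0,0,0,-0.005,0,1,0,0,0,0,-0.005,0,1,0,0,0,0,-0.005,0,1,0,0,0,0,-0.005,0,1,0,0,0,0,-0.004,0,1])

```text
clock: 5.75
eef_pos: [582.7, 117.4, 46.2]
tool_rot: [3.141, -0.001, 0.503]
force: [1.0, -1.3, 1.6]
width: -0.0
gripper_force: 1.0
```

Emit:
carry_out(deltas=[0,0,0,0,-0.003,0,1,0,0,0,0,-0.003,0,1,0,0,0,0,-0.003,0,1,0,0,0,0,-0.003,0,1,0,0,0,0,-0.003,0,1,0,0,0,0,-0.002,0,1,0,0,0,0,0,0,1])

```text
clock: 6.62
eef_pos: [574.0, 132.8, 46.0]
tool_rot: [-3.141, 0.0, 0.503]
force: [0.7, -1.4, 0.4]
width: -0.1
gripper_force: 0.7
```

```bash
cat > st.py <<'E'
from h import *
import sys,pickle
s=ctrl.read_state();p=np.array(s["eef_pos"]);a=np.radians(28.7);d=p[:2]-(536.2,199.6)
R=np.array([[np.cos(a),np.sin(a)],[-np.sin(a),np.cos(a)]])
print(s["clock"],p.round(1),"holder",(R@d).round(1),"F",(R@np.array(s["force"])[:2]).round(2),s["force"][2])
if len(sys.argv)>1:
    pickle.dump(ctrl.calibration("wrist"),open(sys.argv[1]+".pkl","wb"))
    cv2.imwrite(f"pics/{sys.argv[1]}.png",ctrl.get_image("wrist")[:,:,::-1])
E
python3 st.py
```

```text
6.625 [574.  132.8  46. ] holder [  1.  -76.8] F [-0.04 -1.59] 0.36062860848103334
```

Emit:
carry_out(deltas=[0,0,0,0,-0.0015,0,1,0,0,0,0,-0.0015,0,1,0,0,0,0,-0.0015,0,1,0,0,0,0,-0.0015,0,1,0,0,0,0,0,0,1])

```text
clock: 7.25
eef_pos: [571.9, 136.3, 46.0]
tool_rot: [3.14, -0.0, 0.502]
force: [3.4, -3.5, -1.2]
width: 0.2
gripper_force: 2.6
```

```bash
python3 st.py
```

```text
7.25 [571.9 136.3  46. ] holder [  0.9 -72.7] F [ 1.35 -4.68] -1.2330771443136972
```

Emit:
carry_out(deltas=[0,0,0,0,-0.0015,0,1,0,0,0,0,-0.0015,0,1,0,0,0,0,-0.0015,0,1,0,0,0,0,0,0,1])

```text
clock: 7.75
eef_pos: [571.8, 136.4, 46.1]
tool_rot: [3.135, -0.001, 0.499]
force: [7.8, -11.2, -2.5]
width: 0.4
gripper_force: 6.3
```

```bash
python3 st.py
```

```text
7.75 [571.8 136.4  46.1] holder [  0.9 -72.5] F [  1.48 -13.56] -2.5476499390063636
```

The hard stop is reached: 13.6 N with no further motion. I back off, lift and check.

Emit:
carry_out(deltas=[0,0,0,0,0.008,0,1,0,0,0,0,0.008,0,1,0,0,0,0,0.008,0,1,0,0,0,0,0,-0.04,1,0,0,0,0,0,-0.04,1,0,0,0,0,0,-0.04,1,0,0,0,-0.01,-0.02,-0.04,1,0,0,0,-0.02,-0.02,0,1,0,0,0,-0.02,-0.02,0,1,0,0,0,0,0,0,1,0,0,0,0,0,0,1])

```text
clock: 9.12
eef_pos: [508.7, 148.9, 206.2]
tool_rot: [3.141, -0.001, 0.503]
force: [0.5, -0.1, -0.0]
width: 0.2
gripper_force: 0.0
```

```bash
python3 st.py w4
```

```text
9.125 [508.7 148.9 206.2] holder [-48.5 -31.2] F [ 0.39 -0.36] -0.019727302423582532
```

View pics/w4.png

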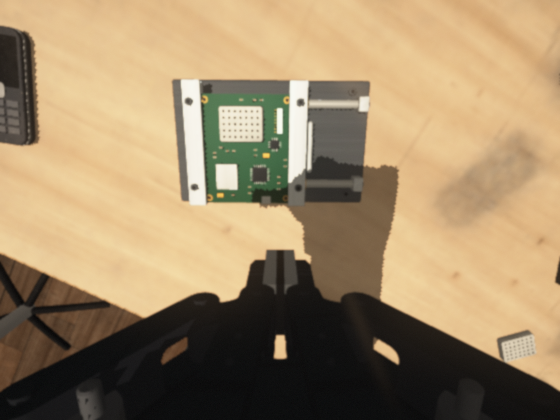

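The board now sits square between both jaws. The fixed jaw's holes are at (189,101) and (195,187), the sliding jaw's at (301,102) and (298,187), and the perforated can's centre is near (241,124).

```bash
python3 - <<'E'
from h import *
import pickle
w=pickle.load(open("w4.pkl","rb"));t=ctrl.calibration("top")
tim=ctrl.get_image("top")[:,:,::-1].copy();cv2.imwrite("pics/top1.png",tim)
a=np.radians(28.7);R=np.array([[np.cos(a),np.sin(a)],[-np.sin(a),np.cos(a)]])
H=lambda X:(R@(X[:2]-np.array([536.2,199.6]))).round(1)
for n,p in [("f",(192,144)),("s",(299.5,144.5))]:print(n,H(onz(w,p,39)))
def blob(im,lo,hi,box):
    x0,y0,x1,y1=box;m=cv2.inRange(cv2.cvtColor(im[y0:y1,x0:x1],cv2.COLOR_BGR2HSV),lo,hi)
    m=cv2.morphologyEx(m,cv2.MORPH_CLOSE,np.ones((3,3),np.uint8))
    c=max(cv2.findContours(m,cv2.RETR_EXTERNAL,cv2.CHAIN_APPROX_SIMPLE)[0],key=cv2.contourArea)
    r=cv2.minAreaRect(c);return np.array(r[0])+(x0,y0),r[1:]
cw=blob(cv2.imread("pics/w4.png"),(0,0,120),(180,70,255),(212,100,270,148));print(cw)
X=onz(w,cw[0],41);print("can z41",X.round(1),H(X), "pred in top",proj(t,X))
x,y=proj(t,X).astype(int);ct=blob(tim,(0,0,110),(180,70,255),(x-13,y-13,x+14,y+14));print(ct,two(w,cw[0],t,ct[0]),onz(t,ct[0],41))
E
```

```text
f [ 2.1 48.4]
s [  1.8 -48.9]
(array([239.5, 123.5]), ((37.0, 45.0), 90.0))
can z41 [551.6 213.2  41. ] [20.   4.6] pred in top [133.22928401 209.54908753]Traceback (most recent call last):
  File "<stdin>", line 15, in <module>
  File "<stdin>", line 11, in blob
ValueError: max() iterable argument is empty
```

The jaw holes are now symmetric, at y of +48.4 and -48.9 in the holder frame, so the jaw is closed. The can is at about (552,213). I go above it with the TCP at z = 78.

Emit:
carry_out(deltas=[0,0,0,0.023,-0.0118,0,1,0,0,0,0.023,-0.0118,0,1,0,0,0,0.023,-0.0118,0,1,0,0,0,0,0,0.04,1,0,0,0,0,0,0.04,1,0,0,0,0,0,0.03,1,0,0,0,0,0,0.018,1,0,0,0,0,0,0,1,0,0,0,0,0,0,1])

```text
clock: 10.35
eef_pos: [552.4, 213.5, 79.0]
tool_rot: [3.141, -0.002, 0.503]
force: [0.2, -0.5, 0.1]
width: 0.0
gripper_force: 0.0
```

```bash
python3 st.py w5
```

```text
10.35 [552.4 213.5  79. ] holder [20.9  4.4] F [-0.09 -0.51] 0.11672180909291155
```

View pics/w5.png

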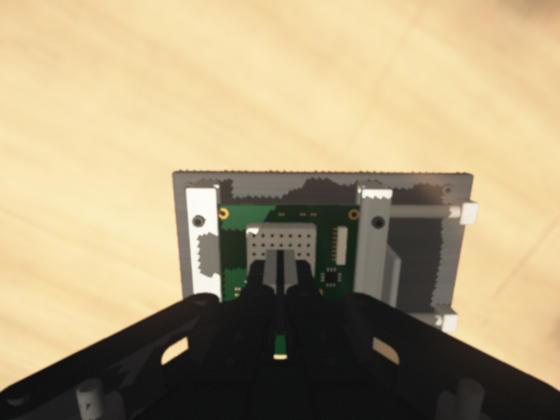

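The fingertips are over the perforated can: it spans columns 247–317 with its far edge at row 223, and the tips are at column 281. I dwell here.

Emit:
carry_out(deltas=[0,0,0,0,0,0,1,0,0,0,0,0,0,1,0,0,0,0,0,0,1,0,0,0,0,0,0,1,0,0,0,0,0,0,1,0,0,0,0,0,0,1,0,0,0,0,0,0,1,0,0,0,0,0,0,1,0,0,0,0,0,0,1,0,0,0,0,0,0,1,0,0,0,0,0,0,1,0,0,0,0,0,0,1])

```text
clock: 11.9
eef_pos: [551.4, 213.2, 78.1]
tool_rot: [3.142, -0.0, 0.503]
force: [0.2, 0.7, -0.3]
width: -0.2
gripper_force: 0.0
```

Emit:
carry_out(deltas=[0,0,0,0,0,0,1,0,0,0,0,0,0,1,0,0,0,0,0,0,1,0,0,0,0,0,0,1])

```text
clock: 12.4
eef_pos: [551.4, 213.3, 78.0]
tool_rot: [3.142, -0.0, 0.503]
force: [0.1, 1.3, 0.3]
width: -0.0
gripper_force: 0.0
```

```bash
python3 - <<'E'
from h import *
import pickle
w=pickle.load(open("w5.pkl","rb"));a=np.radians(28.7);R=np.array([[np.cos(a),np.sin(a)],[-np.sin(a),np.cos(a)]])
for p in [(247,224),(317,224),(282,224)]:
    X=onz(w,p,41);print((R@(X[:2]-np.array([552.4,213.5]))).round(1))
E
python3 st.py
```

```text
[16.7 17.9]
[ 16.8 -19.9]
[16.7 -1. ]
12.4 [551.4 213.3  78. ] holder [19.9  4.7] F [0.71 1.13] 0.3318746971036884
```

The can's edges measure +16.7 in x and +17.9/-19.9 in y from the TCP, so the pointing was centred within about 1 mm. Now to the spare.

Emit:
carry_out(deltas=[0,0,0,0,0,-0.05,1,0,0,0,0,0,-0.05,1,0,0,0,-0.0262,0.0324,0,1,0,0,0,-0.0262,0.0324,0,1,0,0,0,-0.0262,0.0324,0,1,0,0,0,-0.0262,0.0324,0,1,0,0,0,-0.0262,0.0324,0,1,0,0,0,-0.0262,0.0324,0,1,0,0,0,-0.0262,0.0324,0,1,0,0,0,-0.0262,0.0324,0,1,0,0,0,-0.0262,0.0324,0,1,0,0,0,-0.0262,0.0324,0,1])

```text
clock: 13.9
eef_pos: [477.7, -198.2, 178.1]
tool_rot: [3.141, -0.0, 0.503]
force: [0.3, -0.8, 0.1]
width: -0.2
gripper_force: 0.0
```

Emit:
carry_out(deltas=[0,0,0,0,0,0,1,0,0,0,0,0,0.03,1,0,0,0,0,0,0.03,1,0,0,0,0,0,0,1,0,0,0,0,0,0,1])

```text
clock: 14.52
eef_pos: [478.7, -196.4, 118.8]
tool_rot: [3.141, -0.001, 0.504]
force: [0.3, -1.0, -0.1]
width: 0.2
gripper_force: 0.0
```

```bash
python3 st.py w6
```

```text
14.525 [ 478.7 -196.4  118.8] holder [-240.6 -319.7] F [-0.24 -0.99] -0.07539889050736703
```

View pics/w6.png

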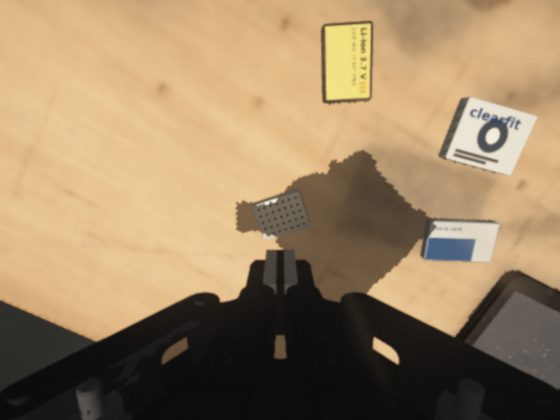

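The spare lies just ahead of the fingertips in view, with corners near (254,203), (300,190), (311,224) and (265,238), and centre at about (282,214). I check this against the TCP.

```bash
python3 - <<'E'
from h import *
import pickle
w=pickle.load(open("w6.pkl","rb"))
print(onz(w,(282,214),9))
E
```

```text
[ 480.70924016 -197.0919151     9.        ]
```

Emit:
carry_out(deltas=[0,0,0,0,0,0.03,1,0,0,0,0,0,0.03,1,0,0,0,0,0,0.014,1,0,0,0,0,0,0,1,0,0,0,0,0,0,1,0,0,0,0,0,0,1,0,0,0,0,0,0,1,0,0,0,0,0,0,1,0,0,0,0,0,0,1,0,0,0,0,0,0,1,0,0,0,0,0,0,1,0,0,0,0,0,0,1])

```text
clock: 16.08
eef_pos: [478.0, -196.9, 44.0]
tool_rot: [-3.142, 0.0, 0.503]
force: [-0.2, 0.3, 0.0]
width: -0.0
gripper_force: 0.0
```

Emit:
carry_out(deltas=[0,0,0,0,0,0,1,0,0,0,0,0,0,1,0,0,0,0,0,0,1,0,0,0,0,0,0,1,0,0,0,0,0,0,1,0,0,0,0,0,0,1,0,0,0,0,0,0,1,0,0,0,0,0,0,1,0,0,0,0,0,0,1,0,0,0,0,0,0,1])

```text
clock: 17.32
eef_pos: [478.0, -196.9, 44.0]
tool_rot: [3.142, 0.0, 0.503]
force: [-0.2, 0.6, 0.3]
width: -0.0
gripper_force: 0.0
```

The TCP is within 3 mm of the spare's centre and 35 mm above its top, and it has dwelt over 2 s. I hand in.

```bash
python3 -c "
from cell import ctrl
print(ctrl.finish_job())"
```

```text
the job is handed in; nothing more can be done
None
```

I pushed the jaw in to its hard stop so the board sits snug, pointed at the shield can and then the spare for 2 s each, and handed the job in at about 17 s still above the spare; the hand-in returned no verdict.

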